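# Park the trier and close the sample roaster's neck with its pinch cap

## Task

Draw the sampling trier out of the roaster's slanted neck and lower it, scoop down, into the steel jug, where it stays standing with the jug upright. Then pick up the dust cap by pinching its two spring tabs together, set it fully home on the neck with the tabs pinched, and let the tabs spring out under the rim. Leave the bowl, the tin, the hand grinder and the brush alone, and do not push the jug about or force the cap.

Things in the scene. Friction and masses are not known exactly. Their poses are not given: they have to be found in the camera images.
- mouth (a point): Centre of the neck's mouth, in the plane of the rim's outer face, 155 mm above the bench. z points out along the neck's axis, leaning 35 degrees from vertical away from the roaster; x lies in the vertical plane of the lean, towards the roaster and up; y is level. The rim is a lip 4.5 mm thick round an opening of 52 mm; below it the bore is 63 mm, all round, so the cap fits at any turn.
- neck: The neck, a steel pipe fixed to the roaster, 72 mm outer diameter, 112 mm deep; origin and axes as point mouth. The roaster's upright black front is 68 mm (level) behind the mouth's centre, 270 mm wide, 290 mm high. A level steel hood, 150 mm wide, juts from it: underside 277 mm above the bench, free edge 7.5 mm (level) from the mouth's centre on the roaster's side.
- roaster: The bench sample roaster, fixed: a lying steel drum, 260 mm deep behind its black front, 290 mm high, with a black funnel 170 mm in diameter on top, up to 368 mm above the bench. Origin on the bench straight below the mouth's centre; x points level from the mouth to the roaster, z up.
- trier_tip (a point): Scoop end of the trier, on its axis; z runs up the axis to the handle. A 168 mm steel scoop: 20 mm in diameter to 71 mm from the tip, 47 mm plug to 85 mm, 62 mm flange from 85 to 90 mm, 16 mm stem, dark wooden handle. It starts loose in the neck, flange resting on the rim, 85 mm deep inside, and comes out along the neck's axis.
- trier: The trier, origin and axes as trier_tip. About 130 g.
- trier_handle (a point): Middle of the trier's round wooden handle, 24 mm in diameter, 66 mm long (from 102 to 168 mm from the tip), 135 mm from the tip on its axis; axes as trier_tip.
- jug_in (a point): Centre of the inner floor of the open steel jug, loose on the bench: round, straight-sided, without handles, 112 mm in diameter, 75 mm high, wall 4 mm; the inner floor is 5 mm above the bench. The trier stands and leans freely in it.
- jug: The same jug: origin at the centre of its underside, z up. About 700 g.
- cap_center (a point): The grey plastic dust cap, loose, standing on its skirt on the bench; this point is on its axis half-way up, 21 mm above its underside. z is up its axis; its tabs move along its y. Above the flange stand two finger tabs, from 18 to 42 mm above the underside, 18 mm wide along x, outer faces 42 mm apart along y (30 mm when pinched right in). When home, this point is 7 mm outside the mouth's plane.
- cap: The cap, origin at the centre of its underside, axes as cap_center; 75 g. Skirt 46 mm in diameter with bevelled foot, 0 to 14 mm up; flange 66 mm, 14 to 18 mm, which rests on the rim. Each tab has a black latch lug 2.5 to 7.5 mm up, reaching 29.5 mm from the axis when out, 23.5 mm when pinched: the cap enters the 52 mm opening only with both tabs pinched right in.
- tab_a (a joint): Travel of the tab on the cap's +y side: 0 sprung out, 0.006 m pinched right in to its stop. Spring 3.2 N at rest, 8 N right in.
- tab_b (a joint): The same for the tab on the cap's -y side.
- bowl: Bystander: white ceramic bowl, 94 mm in diameter, 58 mm high; origin at the centre of its underside.
- tin: Bystander: closed round tin, 72 mm in diameter, 120 mm high; origin at the centre of its underside.
- grinder: Bystander: slim upright steel hand grinder, 50 mm in diameter, 147 mm high; origin at the centre of its underside.
- brush: Bystander: hand brush lying on the bench beyond the work; origin below its middle.
Things that resemble listed ones, but are neither listed nor needed, are in the scene too. Leave any pink or red look-alike of the trier alone.

How it is judged:
By the outcome, as a careful person would: the job done as asked, in the order asked, and still so for the second after the job is handed in, with the robot touching nothing.
It also fails if it takes over 64 s, if anything falls off the work surface, if the arm or the gripper's body presses on something with over 40 N, if the wrist force passes 120 N, or if a joint passes its speed limit or range.

## Robot

A 6-joint arm with a two-finger parallel gripper is mounted at the origin on the work surface. World frame = base frame: x ahead of the robot, y to its left, z up, the work surface at z = 0. Lengths are in mm, angles in rad, forces in N, time in s.
With the tool pointing down it reaches from about 300 to 825 mm from the base axis. Payload 5.4 kg.
Tool frame: the origin (TCP) lies at the very end of the fingers, on their centre line; the grasp point (between the pads) lies 19 mm behind it (grasp_offset is the z of the grasp point in the tool frame, in mm); z points along the fingers, y is the direction in which the jaws open and shut (so a half turn about z gives the same grasp; the last joint's range is limited). The gripper opens to 92 mm and grips with 3 to 60 N. Pads are 20 mm wide; open, the fingers measure 128 mm over their backs; the gripper's body (75 mm by 189 mm) begins 69 mm behind the grasp point.
Start: joints at [-1.527, 0.158, 1.597, -0, 1.386, -0.21], TCP at [144.35, -556.569, 214.601] pointing down, gripper open.
Joint ranges: [-2.91, 2.91], [-0.94, 2.29], [0.18, 2.7], [-1.29, 4.43], [0.17, 2.64], [-3, 3]. Speed limits (rad/s): [2.57, 2.57, 3.14, 3.14, 3.14, 3.14].

## Interface

Orientations are given as a unit quaternion [x, y, z, w].
In Python, from plant import get_obs, get_image, camera_model, close_job, trace, grasp_offset gives the robot as it stands.
- The arm moves only by the shell command python3 -m pendant 'ROWS'. ROWS is text: rows parted by semicolons, each of 5 numbers parted by spaces: the shift along the tool's x, y, z in m, then the turn about the tool's z in degrees, then the opening, from 0 (shut) to 1 (fully open). In form: tx ty tz yaw grip; .... A call has 1 to 5 rows; each row shifts and turns the commanded pose from where the row before left it, along the tool's axes as they then stand; what a row does not reach is not made up. A row lasts 1/8 s, in which the tool goes at most 62.5 mm and 10.7 degrees, less where a joint would pass 70% of its speed; a pose out of reach is approached as far as the arm can. A call with a gripper value outside its range is refused whole. The fingers move at their own pace and stop on an object; the grip force is fixed at half the most. Time passes only in rows, so rows that do not move let the fingers close. It gives the time, the measured TCP pose, the force and the opening at its end, in the units of the state.
- get_obs(): the state, without advancing time (a new reading comes with each control period).
- get_image(name): name is "side" or "top" or "wrist"; returns (picture, depth): 420x560x3 uint8, red, green, blue; 420x560 float32, mm along the optical axis (not along the pixel's ray), 0 where there is no reading.
- camera_model(name): a dict with "fx", "fy", "cx", "cy" (pixels), "position" and "orientation" of the camera in the world. Camera axes: x right, y up, looking along -z (the intrinsics and any distortion apply to the point x, -y, -z); pixel columns grow to the right and rows downward; lengths in mm; the calibration is good to about 2 mm. The wrist camera is an equidistant fisheye: a pixel r from the principal point sees the ray r / f radians off the axis. A picture is of the moment at which its call begins: read the wrist's pose just before it. camera_model takes no time and is no camera call; for the wrist camera it gives the pose at the moment of the call.
- close_job(): hands the job in, once; it reports no verdict.
Trained networks look in the newest picture that a camera, given by its name, has taken for a name from the list of things; names that differ only in an ending like _2 or _b are one class to them, and where a whole thing is asked for, a point or a joint stands for the part that bears it (a point fixed in the world has none). Each returns a list of dicts, best first, with "conf" (0 to 1); they miss things now and then, are a little off and sometimes report something else, mostly with a low value. They report only what shows in the picture. A call takes as long as a camera call. They do not tell look-alikes from the thing itself.
- trace(camera, thing): "pixels" (420x560 bool, what is visible of it) and "pixel" ([column, row] in pixels, amid what is visible of it).
The state is a dict: "clock": time; "joints": joint angles; "qd": joint speeds; "joint_efforts": joint torques, N m; "tcp_pos": TCP position; "tool_rot": TCP orientation; "force": force on the tool from outside, world axes, zero at the start; "wrist_torque": the same for the moment, N m; "opening": finger opening in mm.
Only numpy, scipy, OpenCV 4.12 (cv2) and the standard library are available. Lean on these libraries where they do the work, as an engineer would, in place of code of your own. Each camera call takes 0.05 s, during which the arm holds its last target. There are 200 camera calls.

## Working session

There is one attempt and no reset: what is moved stays moved. The work goes in short steps, Python scripts to look and compute and a shell command to move; the robot and the scene stay as the last step left them, time stands still between calls to the robot, and variables do not carry over. Pictures are saved under pics/ and viewed, about 8 in all and at most 12, crops included, and the job is handed in when it is done.

```bash
ls; mkdir -p pics
cat > h.py <<'E'
import numpy as np, cv2
from plant import *
from scipy.spatial.transform import Rotation as R
def cam(n):
    m=camera_model(n); return m,R.from_quat(m['orientation']).as_matrix(),np.array(m['position'])
def rays(n,m,u,v):
    x=(u-m['cx'])/m['fx']; y=(v-m['cy'])/m['fy']
    if n=='wrist':
        r=np.hypot(x,y)+1e-9; t=np.tan(r)/r; x,y=x*t,y*t
    return np.stack([x,-y,-np.ones_like(x)],-1)
def cloud(n,d,mask,m=None):
    m,Rm,p=m or cam(n); v,u=np.nonzero(mask&(d>0))
    return (rays(n,m,u.astype(float),v.astype(float))*d[v,u][:,None])@Rm.T+p
def pose():
    o=get_obs(); return np.array(o['tcp_pos']),R.from_quat(o['tool_rot']).as_matrix()
E
python3 - <<'E'
from h import *
print(get_obs(),grasp_offset)
ims=[]
for n in ['side','top']:
    print(n,camera_model(n))
    im,d=get_image(n); np.savez(f'{n}0.npz',im=im,d=d)
    im=im.copy()
    for t in ['neck','trier','trier_handle','jug','cap','bowl','tin','grinder','brush']:
        for r in trace(n,t)[:3]:
            c=cloud(n,d,r['pixels'])
            if len(c)<5: continue
            print(n,t,round(r['conf'],2),np.round(r['pixel']),len(c),np.median(c,0).round(),np.percentile(c,3,axis=0).round(),np.percentile(c,97,axis=0).round())
            cv2.putText(im,t,tuple(int(x) for x in r['pixel']),0,.35,(255,0,255),1)
    cv2.imwrite(f'pics/{n}0.png',im[:,:,::-1])
E
```

```text
pics
{'clock': 0.0, 'joints': array([-1.52711297e+00,  1.59028376e-01,  1.59822303e+00,  7.56609574e-07,
        1.38619790e+00, -2.10093111e-01]), 'qd': array([ 0.00167513, -0.00068149,  0.00247478, -0.00138244, -0.00160033,
       -0.00068448]), 'joint_efforts': array([ 8.39426866e-04, -3.85575342e+01, -3.22102869e+01,  7.01255864e-02,
        3.78518889e-02, -1.36798731e-04]), 'tcp_pos': array([ 144.31599272, -555.95089175,  213.63514801]), 'tool_rot': array([ 9.91960065e-01,  1.26547890e-01,  7.75228180e-05, -9.25085160e-04]), 'force': array([ 0.89268497, -0.08344788,  0.27200132]), 'wrist_torque': array([0.01555537, 0.00383919, 0.00828724]), 'opening': 92.00312202917308} -18.700000000000003
side {'fx': 534.7934971622824, 'fy': 534.7934971622824, 'cx': 273.5633706906502, 'cy': 205.02660519153693, 'position': array([-672.35325468,  321.63062584, 1387.94536853]), 'orientation': array([-0.23326065,  0.28718486,  0.70667254, -0.60309887])}
side neck 0.85 [250. 199.] 444 [537. 179. 121.] [512. 144.  55.] [564. 208. 168.]
side trier 0.92 [233. 308.] 486 [192. 281.  38.] [174. 207.  20.
[... 2085 characters left out ...]
1.] [ 638. -273.   41.]
top cap 0.75 [443. 235.] 904 [ 491. -327.   25.] [ 447. -357.    1.] [ 526. -275.   58.]
top bowl 0.86 [445. 235.] 868 [ 491. -328.   24.] [ 448. -357.    1.] [ 524. -277.   58.]
top bowl 0.62 [273. 184.] 181 [536. 167. 163.] [508. 140. 104.] [577. 189. 282.]
top tin 0.62 [378. 236.] 709 [ 455. -136.  117.] [ 429. -169.   34.] [ 489. -109.  122.]
top tin 0.39 [340. 148.] 711 [725.  -8.  16.] [660. -56.  -3.] [831.  31.  22.]
top grinder 0.61 [332. 230.] 392 [444. -10. 132.] [428. -32.   9.] [470.  10. 144.]
top brush 0.58 [338. 145.] 710 [730. -10.  16.] [661. -58.  -2.] [834.  30.  22.]
top brush 0.31 [287. 183.] 437 [532. 130. 168.] [510.  95. 145.] [566. 157. 224.]
```

```bash
python3 -c "
import cv2
a=cv2.imread('pics/side0.png');b=cv2.imread('pics/top0.png')
cv2.imwrite('pics/v1.png',cv2.resize(b[80:350],(800,386)))
cv2.imwrite('pics/v2.png',cv2.resize(a[120:340],(800,314)))"
```

```text
(no output)
```

View pics/v1.png

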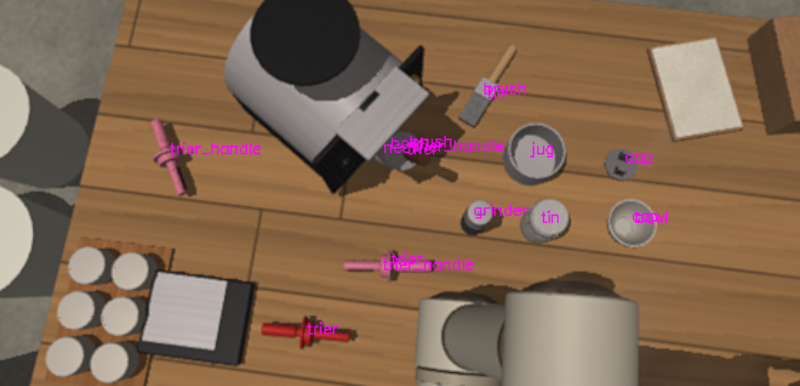

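View pics/v2.png

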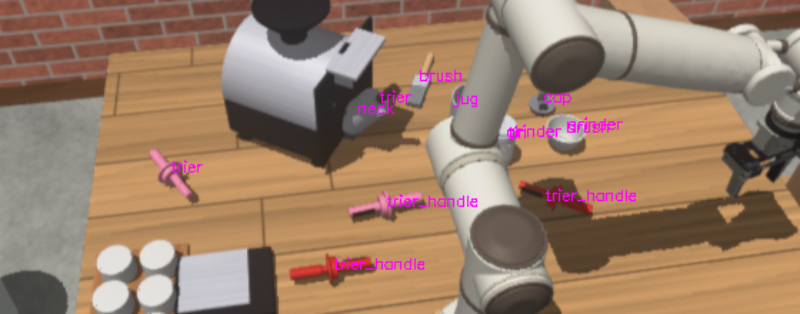

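The top view (crop) shows the trier in the neck at about (410,150), the jug at (535,150), the cap at (620,163), and the grinder and tin at (480,215) and (548,220). The side view agrees and shows the pink and red decoys lying on the bench. Next I fit exact poses from the depth data.

```bash
cat > fit.py <<'E'
from h import *
from scipy.optimize import least_squares
P={}
for n in ['top','side']:
    z=np.load(n+'0.npz'); P[n]=cloud(n,z['d'],np.ones((420,560),bool))
s35,c35=np.sin(np.radians(35)),np.cos(np.radians(35))
def cyl(a,r,s0,s1,rad):
    q=np.stack([np.abs(a-(s0+s1)/2)-(s1-s0)/2,r-rad],-1)
    return np.linalg.norm(np.maximum(q,0),axis=-1)+np.minimum(q.max(-1),0)
def sdf(p,X):
    mx,my,az=p; d=np.array([np.cos(az)*s35,np.sin(az)*s35,c35]); v=X-[mx,my,155]
    a=v@d; r=np.linalg.norm(v-np.outer(a,d),axis=1)
    return np.min([cyl(a,r,-112,0,36),cyl(a,r,0,5,31),cyl(a,r,5,17,8),cyl(a,r,17,83,12)],0)
for n in ['top','side','both']:
    X=np.vstack(list(P.values())) if n=='both' else P[n]
    best=None
    for az0 in np.radians([-90,-120,-150]):
        p=[545,160,az0]
        for w in (25,10,6):
            sel=X[(np.abs(sdf(p,X))<w)&(X[:,2]>120)&(X[:,2]<235)]
            f=least_squares(sdf,p,args=(sel,),loss='soft_l1',f_scale=2,x_scale=[10,10,.1]); p=f.x
        if best is None or len(sel)/(1+f.cost/len(sel))>best[0]: best=(len(sel)/(1+f.cost/len(sel)),p,len(sel),f.cost/len(sel))
    print('mouth',n,best[1][:2].round(1),np.degrees(best[1][2]).round(1),best[2:])
T=P['top']
def circ(X,c,r):
    f=least_squares(lambda p:np.hypot(X[:,0]-p[0],X[:,1]-p[1])-r,c,loss='soft_l1',f_scale=1.5); return f.x.round(1),len(X),f.cost/len(X)
near=lambda c,w,lo,hi:T[(np.hypot(*(T[:,:2]-c).T)<w)&(T[:,2]>lo)&(T[:,2]<hi)]
print('jug',circ(near([600,-118],70,66,82),[600,-118],54))
c=near([608,-300],45,12,21); e,*_=circ(c,[608,-300],20)
f=least_squares(lambda p:np.maximum(np.hypot(c[:,0]-p[0],c[:,1]-p[1])-33,0),[608,-300]); print('cap flange',f.x,cv2.minEnclosingCircle(c[:,:2].astype(np.float32)))
t=near([608,-300],40,28,50); print('tabs',cv2.minAreaRect(t[:,:2].astype(np.float32)),t.mean(0),len(t))
for nm,cc,h in [('tin',[455,-136],120),('grinder',[444,-10],147),('bowl',[491,-320],58)]:
    q=near(cc,55,h-8,h+8); print(nm,cv2.minEnclosingCircle(q[:,:2].astype(np.float32)) if len(q) else None)
E
python3 fit.py; python3 -m pendant --help | head -30
```

```text
mouth top [542.  136.4] -122.4 (673, np.float64(0.9297807211814291))
mouth side [542.3 135.7] -123.6 (555, np.float64(1.5612333445251263))
mouth both [542.2 136.1] -123.3 (1227, np.float64(1.2228846942712586))
jug (array([ 599.9, -116.8]), 231, np.float64(0.7873824985921756))
cap flange [ 609.77534602 -301.32814744] ((609.8785400390625, -301.34381103515625), 33.11875915527344)
tabs ((609.4776611328125, -300.7895202636719), (18.020429611206055, 44.96028518676758), 77.26138305664062) [ 609.64764833 -300.16497921   37.42035937] 53
tin ((463.2266845703125, -144.0939483642578), 33.54619216918945)
grinder ((452.7303466796875, -13.691756248474121), 6.030219554901123)
bowl ((484.0089416503906, -315.8960266113281), 47.782081604003906)schema error: expected rows of numbers
```

```bash
cat >> h.py <<'E'
import sys
def to(*t):
    p,M=pose(); print('tcp',p.round(1),'ytilt az',np.degrees(np.arctan2(M[1,1],M[0,1])).round(1),'z',M[:,2].round(3),'dtool mm',(M.T@(np.array(t)-p)).round(1),'F',get_obs()['force'].round(1),'t',get_obs()['clock'],'op',get_obs()['opening'].round(1),'j',get_obs()['joints'].round(2))
if __name__=='__main__': to(*map(float,sys.argv[1:]))
E
python3 -m pendant '0 0 -0.015 -10.6 1; 0 0 -0.015 -10.6 1; 0 0 -0.015 -10.6 1; 0 0 -0.01 -10.7 1'; python3 h.py 521 104 250
```

```text
clock: 1.5
tcp_pos: [144.4, -556.8, 270.5]
tool_rot: [0.877, 0.48, -0.0, 0.0]
force: [-0.1, -0.9, 0.3]
opening: 92.0Traceback (most recent call last):
  File "h.py", line 19, in <module>
    if __name__=='__main__': to(*map(float,sys.argv[1:]))
                             ~~^^^^^^^^^^^^^^^^^^^^^^^^^^
  File "h.py", line 18, in to
    p,M=pose(); print('tcp',p.round(1),'ytilt az',np.degrees(np.arctan2(M[1,1],M[0,1])).round(1),'z',M[:,2].round(3),'dtool mm',(M.T@(np.array(t)-p)).round(1),'F',get_obs()['force'].round(1),'t',get_obs()['clock'],'op',get_obs()['opening'].round(1),'j',get_obs()['joints'].round(2))
                                                                                                                                                                                                                           ^^^^^^^^^^^^^^^^^^^^^^^^^^
AttributeError: 'float' object has no attribute 'round'
```

```bash
sed -i "s/\['opening'\].round(1)/['opening']/" h.py
python3 -m pendant '0.06 -0.003 0 0 1; 0.06 -0.003 0 0 1; 0.06 -0.003 0 0 1; 0.06 -0.003 0 0 1; 0.06 -0.003 0 0 1'; python3 -m pendant '0.06 -0.003 0 0 1; 0.06 -0.003 0 0 1; 0.06 -0.003 0 0 1; 0.06 -0.003 0 0 1; 0 0 0 0 1'; python3 h.py 521 104 250
```

```text
clock: 2.12
tcp_pos: [295.6, -295.0, 269.8]
tool_rot: [0.879, 0.477, 0.0, 0.0]
force: [1.4, -0.2, 0.0]
opening: 91.7
clock: 2.75
tcp_pos: [416.5, -85.3, 269.7]
tool_rot: [0.877, 0.481, 0.0, -0.0]
force: [-0.1, -0.9, -0.2]
opening: 91.8
tcp [416.5 -85.3 269.7] ytilt az -32.5 z [ 0.     0.001 -1.   ] dtool mm [215.8 -13.7  19.9] F [-0.1 -0.9 -0.2] t 2.75 op 91.75410392553157 j [-0.49 -0.28  1.91  0.    1.52  0.08]
```

```bash
python3 -m pendant '0.06 -0.004 0 0 1; 0.06 -0.004 0 0 1; 0.06 -0.003 0 0 1; 0.036 -0.003 0.02 0 1; 0 0 0 0 1'; python3 h.py 521 104 191
python3 - <<'E'
from h import *
c=cam('wrist'); im,d=get_image('wrist'); cv2.imwrite('pics/w1.png',im[:,:,::-1])
X=cloud('wrist',d,np.ones((420,560),bool),c)
from scipy.optimize import least_squares
src=open('fit.py').read(); i=src.index('s35'); j=src.index("for n in ['top','side','both']"); exec(src[i:j])
p=[542.2,136.1,np.radians(-123.3)]
for w in (12,8,5):
    s=X[(np.abs(sdf(p,X))<w)&(X[:,2]>120)&(X[:,2]<230)]
    f=least_squares(sdf,p,args=(s,),loss='soft_l1',f_scale=2,x_scale=[10,10,.1]);p=f.x;print(p[:2],np.degrees(p[2]),len(s),f.cost/len(s))
E
```

```text
clock: 3.38
tcp_pos: [520.7, 100.5, 247.6]
tool_rot: [0.878, 0.478, -0.002, -0.001]
force: [-0.2, 0.6, -0.9]
opening: 91.9
tcp [520.7 100.5 247.6] ytilt az -32.8 z [-0.004 -0.    -1.   ] dtool mm [ 3.2 -1.5 56.6] F [-0.2  0.6 -0.9] t 3.375 op 91.91993848904943 j [-0.04  0.02  1.68 -0.    1.45  0.54]
[543.9091211  134.88101203] -123.61293943939043 2377 0.5342538526247709
[543.9091211  134.88101203] -123.61293943939043 2377 0.5342538526247709
[543.9091211  134.88101203] -123.61293943939043 2377 0.5342538526247709
```

View pics/w1.png

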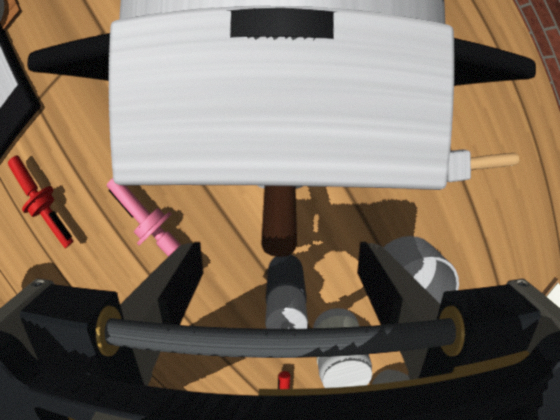

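```bash
python3 -c "
from h import *
m=camera_model('wrist');p,M=pose();print('cam in tool',M.T@(m['position']-p))"
python3 -m pendant '0.004 -0.001 0 0 1; 0 0 0.028 0 1; 0 0 0.028 0 1; 0 0 0 0 1'; python3 h.py 522 103.4 191
```

```text
cam in tool [  80.8479758     1.24655389 -169.65059701]
clock: 3.92
tcp_pos: [521.2, 102.9, 192.3]
tool_rot: [0.879, 0.477, -0.002, -0.001]
force: [0.1, 0.2, -0.5]
opening: 91.9
tcp [521.2 102.9 192.3] ytilt az -33.1 z [-0.004 -0.    -1.   ] dtool mm [0.9 0.4 1.3] F [ 0.1  0.2 -0.5] t 3.925 op 91.92368720949057 j [-0.03  0.07  1.74 -0.    1.34  0.54]
```

```bash
python3 -m pendant '0 0 0 0 0; 0 0 0 0 0; 0 0 0 0 0; 0 0 0 0 0; 0 0 0 0 0';python3 h.py 522 103.4 191
```

```text
clock: 4.55
tcp_pos: [522.6, 104.0, 193.7]
tool_rot: [0.879, 0.478, 0.0, 0.0]
force: [-0.9, -0.6, 0.9]
opening: 43.9
tcp [522.6 104.  193.7] ytilt az -33.0 z [ 0. -0. -1.] dtool mm [-0.9 -0.2  2.7] F [-0.9 -0.6  0.9] t 4.55 op 43.85299603771603 j [-0.03  0.07  1.74 -0.    1.34  0.54]
```

```bash
python3 -m pendant '0 0 0 0 0; 0 0 0 0 0; 0 0 0 0 0; 0 0 0 0 0';python3 h.py 522 103.4 191
```

```text
clock: 5.05
tcp_pos: [522.5, 104.0, 193.6]
tool_rot: [0.879, 0.477, -0.0, -0.0]
force: [0.2, 1.0, 0.0]
opening: 23.1
tcp [522.5 104.  193.6] ytilt az -33.0 z [-0.  0. -1.] dtool mm [-0.8 -0.1  2.6] F [0.2 1.  0. ] t 5.05 op 23.069659547137743 j [-0.03  0.07  1.74  0.    1.34  0.54]
```

```bash
python3 -m pendant '-0.0086 0 -0.0123 0 0; -0.0086 0 -0.0123 0 0; -0.0086 0 -0.0123 0 0; 0 0 0 0 0';python3 h.py 522 103.4 191;  python3 -m pendant '-0.0115 0 -0.0164 0 0; -0.0115 0 -0.0164 0 0; -0.0115 0 -0.0164 0 0; 0 0 0 0 0';python3 h.py 522 103.4 191
```

```text
clock: 5.55
tcp_pos: [509.1, 81.6, 232.3]
tool_rot: [0.879, 0.477, 0.001, 0.001]
force: [0.6, 0.2, -1.4]
opening: 23.3
tcp [509.1  81.6 232.3] ytilt az -33.0 z [ 0.003 -0.    -1.   ] dtool mm [25.3 -1.2 41.3] F [ 0.6  0.2 -1.4] t 5.55 op 23.342458097675987 j [-0.08 -0.01  1.74 -0.    1.41  0.5 ]
clock: 6.05
tcp_pos: [490.5, 52.5, 282.0]
tool_rot: [0.879, 0.477, 0.002, 0.001]
force: [-0.5, -0.7, -1.1]
opening: 23.2
tcp [490.5  52.5 282. ] ytilt az -33.0 z [ 0.004 -0.001 -1.   ] dtool mm [59.7 -1.7 91.1] F [-0.5 -0.7 -1.1] t 6.05 op 23.240439788810402 j [-0.14 -0.1   1.73 -0.    1.51  0.44]
```

```bash
python3 -m pendant '-0.03 0.04 0 0 0; -0.03 0.04 0 0 0; -0.03 0.04 0 0 0; -0.027 0.04 0 0 0; -0.015 0.024 0 0 0'; python3 -m pendant '0 0 0 0 0';python3 h.py 573 -158 282
cat > tr.py <<'E'
from h import *
from scipy.optimize import least_squares
src=open('fit.py').read(); i=src.index('def cyl'); j=src.index("def sdf"); exec(src[i:j])
def fit(p0,cams=('top','side','wrist'),ws=(14,8,5),zmax=1e9):
    X=[]
    for n in cams:
        c=cam(n); im,d=get_image(n); cv2.imwrite(f'pics/{n}_t.png',im[:,:,::-1]); X.append(cloud(n,d,np.ones((420,560),bool),c))
    X=np.vstack(X); X=X[X[:,2]<zmax]
    def g(p,X):
        u=np.array([p[3],p[4],1.]);u/=np.linalg.norm(u); v=X-p[:3]; a=v@u; r=np.linalg.norm(v-np.outer(a,u),axis=1)
        return np.min([cyl(a,r,0,71,10),cyl(a,r,71,85,23.5),cyl(a,r,85,90,31),cyl(a,r,90,102,8),cyl(a,r,102,168,12)],0)
    p=np.array(p0,float)
    for w in ws:
        s=X[np.abs(g(p,X))<w]; f=least_squares(g,p,args=(s,),loss='soft_l1',f_scale=1.5,x_scale=[5,5,5,.1,.1]); p=f.x
    print('tip',p[:3].round(1),'tilt',np.degrees(np.arctan(np.hypot(p[3],p[4]))).round(1),'az',np.degrees(np.arctan2(p[4],p[3])).round(1),len(s),f.cost/len(s))
if __name__=='__main__':
    p,M=pose(); gp=p+[0,0,19]; u=np.array([-.552*.574,-.834*.574,.819])
    t=gp-152*u; fit([*t,u[0]/u[2],u[1]/u[2]],zmax=gp[2]-25)
E
python3 tr.py
```

```text
clock: 6.68
tcp_pos: [572.6, -159.5, 278.7]
tool_rot: [0.879, 0.477, -0.0, -0.001]
force: [0.1, 0.9, -1.9]
opening: 23.3
clock: 6.8
tcp_pos: [572.4, -158.9, 278.5]
tool_rot: [0.879, 0.476, -0.0, -0.001]
force: [-1.2, -0.5, -1.7]
opening: 23.0
tcp [ 572.4 -158.9  278.5] ytilt az -33.1 z [-0.002  0.001 -1.   ] dtool mm [ 1.1  0.  -3.5] F [-1.2 -0.5 -1.7] t 6.8 op 23.003890575634287 j [-0.47  0.17  1.45  0.    1.52  0.1 ]
tip [619.  -86.7 172.6] tilt 34.7 az -123.0 6529 0.3381375444706889
```

```bash
python3 -m pendant '0 0 0.035 0 0; 0 0 0.035 0 0; 0 0 0.035 0 0; 0 0 0.03 0 0; 0 0 0 0 0'; python3 -m pendant '0 0 0.01 0 0; 0 0 0.008 0 0; 0 0 0 0 0'; python3 tr.py
```

```text
clock: 7.58
tcp_pos: [570.3, -155.3, 142.2]
tool_rot: [0.878, 0.478, -0.002, -0.003]
force: [-0.2, -0.2, -0.3]
opening: 23.4
clock: 7.95
tcp_pos: [572.2, -157.3, 126.5]
tool_rot: [0.879, 0.478, -0.0, -0.0]
force: [-0.5, 0.4, -1.0]
opening: 23.6
tip [619.7 -87.4  20.7] tilt 34.8 az -123.2 6684 0.37788969746615636
```

```bash
python3 -m pendant '0 0 0.005 0 0; 0 0 0.003 0 0; 0 0 0 0 0; 0 0 0 0 0';  python3 h.py 573 -158 118; python3 -m pendant '0 0 0 0 0.4; 0 0 0 0 0.4; 0 0 0 0 0.4; 0 0 0 0 0.4'; python3 tr.py
```

```text
clock: 8.6
tcp_pos: [572.6, -157.9, 119.2]
tool_rot: [0.879, 0.477, 0.0, 0.0]
force: [-1.7, -0.2, 3.5]
opening: 23.5
tcp [ 572.6 -157.9  119.2] ytilt az -33.0 z [ 0.001 -0.001 -1.   ] dtool mm [0.1 0.4 1.2] F [-1.7 -0.2  3.5] t 8.6 op 23.490665366221577 j [-0.47  0.29  1.63 -0.    1.21  0.1 ]
clock: 9.1
tcp_pos: [572.3, -157.3, 118.5]
tool_rot: [0.879, 0.478, -0.0, -0.0]
force: [0.4, 0.2, -0.3]
opening: 36.8
tip [623.4 -87.2  14.3] tilt 49.7 az -124.3 8285 0.5180110915402609
```

```bash
python3 -m pendant '0 0 -0.03 0 0.4; 0 0 -0.04 -10 0.6; 0 0 -0.02 -10.3 0.8; 0 0 0 0 0.8'; python3 h.py 609.7 -301 130
python3 - <<'E'
from h import *
im,d=get_image('top'); im2=cv2.resize(im[120:260,280:480],(800,560)); cv2.imwrite('pics/v3.png',im2[:,:,::-1])
E
```

```text
clock: 9.75
tcp_pos: [573.5, -158.0, 210.7]
tool_rot: [0.781, 0.624, 0.001, 0.002]
force: [0.1, -0.0, -0.7]
opening: 64.5
tcp [ 573.5 -158.   210.7] ytilt az -12.8 z [ 0.004 -0.002 -1.   ] dtool mm [-131.4   66.6   81.1] F [ 0.1 -0.  -0.7] t 9.75 op 64.46086843019546 j [-0.47  0.21  1.55  0.    1.38 -0.25]
```

View pics/v3.png

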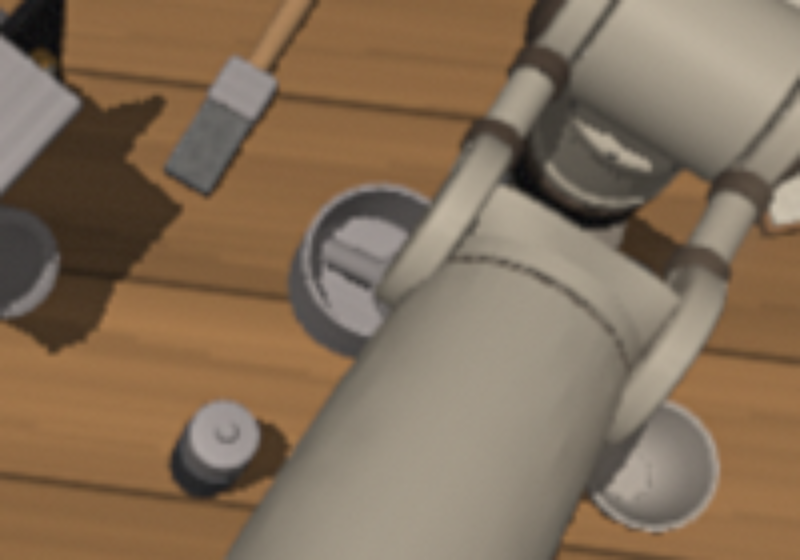

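```bash
python3 -m pendant '-0.033 0.017 0 0 0.7; -0.033 0.017 0 0 0.7; -0.033 0.017 0 0 0.7; -0.032 0.016 0.04 0 0.7; 0 0 0.03 0 0.7'; python3 -m pendant '0 0 0 0 0.7'; python3 h.py 609.7 -301 26
python3 - <<'E'
from h import *
c=cam('wrist'); im,d=get_image('wrist'); r=trace('wrist','cap'); X=cloud('wrist',d,np.ones((420,560),bool),c)
f=im.copy()
n=X[np.hypot(X[:,0]-609.7,X[:,1]+301)<42]
fl=n[(n[:,2]>10)&(n[:,2]<22)]; t=n[(n[:,2]>30)&(n[:,2]<50)]
print(len(fl),cv2.minEnclosingCircle(fl[:,:2].astype(np.float32)),np.median(fl[:,2])); print(len(t),cv2.minAreaRect(t[:,:2].astype(np.float32)),np.percentile(t[:,2],[5,50,95]))
for q in r[:2]: print(q['conf'],q['pixel'])
cv2.imwrite('pics/w2.png',f[:,:,::-1])
E
```

```text
clock: 10.42
tcp_pos: [607.6, -301.7, 134.6]
tool_rot: [0.783, 0.622, -0.001, -0.002]
force: [-0.4, 1.1, 0.5]
opening: 64.3
clock: 10.55
tcp_pos: [606.2, -298.3, 133.2]
tool_rot: [0.782, 0.624, -0.001, -0.005]
force: [0.2, -0.5, 0.3]
opening: 64.6
tcp [ 606.2 -298.3  133.2] ytilt az -12.8 z [-0.008  0.006 -1.   ] dtool mm [ -2.3   5.  107.1] F [ 0.2 -0.5  0.3] t 10.55 op 64.57878230724415 j [-0.64  0.49  1.35  0.    1.31 -0.41]
3403 ((612.930908203125, -301.2162780761719), 33.170196533203125) 17.49705031158976
415 ((612.8743896484375, -300.6687927246094), (17.692575454711914, 42.70726776123047), 77.42639923095703) [33.66871412 41.32095985 42.54700597]
0.6 [287.5, 204.1]
```

View pics/w2.png

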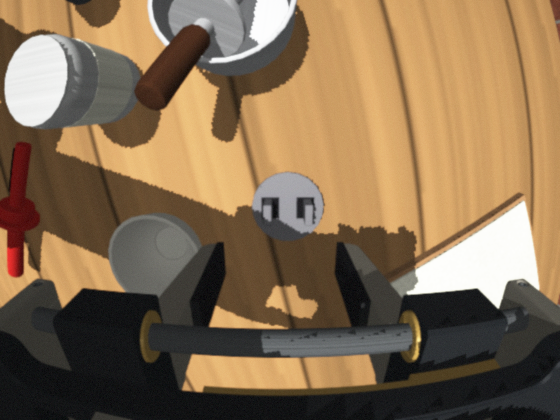

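```bash
python3 -m pendant '-0.002 0.002 0.04 0 0.7; 0 0 0.035 0 0.7; 0 0 0.02 0 0.7; 0 0 0 0 0.7; 0 0 0 0 0.7'; python3 h.py 611.5 -301 26
```

```text
clock: 11.28
tcp_pos: [611.8, -303.1, 46.0]
tool_rot: [0.781, 0.625, 0.0, 0.002]
force: [0.4, 0.7, 0.5]
opening: 64.2
tcp [ 611.8 -303.1   46. ] ytilt az -12.7 z [ 0.003 -0.002 -1.   ] dtool mm [ 2.  -0.8 20. ] F [0.4 0.7 0.5] t 11.275 op 64.23044076006104 j [-0.64  0.59  1.39  0.    1.16 -0.42]
```

```bash
python3 -m pendant '0.001 0 0.01 0 0.6; 0 0 0.01 0 0.5; 0 0 0 0 0.48'; python3 h.py 611.5 -301 25; python3 -m pendant '0 0 0 0 0.2; 0 0 0 0 0.2; 0 0 0 0 0.2; 0 0 0 0 0.2; 0 0 0 0 0.2'; python3 h.py 611.5 -301 25
```

```text
clock: 11.65
tcp_pos: [609.9, -300.8, 22.2]
tool_rot: [0.781, 0.625, -0.0, -0.001]
force: [-0.4, -0.0, -0.3]
opening: 44.1
tcp [ 609.9 -300.8   22.2] ytilt az -12.7 z [-0.002  0.001 -1.   ] dtool mm [ 0.1  1.6 -2.8] F [-0.4 -0.  -0.3] t 11.65 op 44.0650635306078 j [-0.64  0.62  1.4   0.    1.12 -0.41]
clock: 12.28
tcp_pos: [610.8, -301.4, 23.7]
tool_rot: [0.781, 0.625, 0.0, 0.0]
force: [-0.0, 0.2, -0.5]
opening: 28.3
tcp [ 610.8 -301.4   23.7] ytilt az -12.7 z [ 0. -0. -1.] dtool mm [ 0.6  0.6 -1.3] F [-0.   0.2 -0.5] t 12.275 op 28.270230192973433 j [-0.64  0.62  1.4   0.    1.12 -0.41]
```

```bash
python3 -m pendant '0 0 -0.04 0 0.2; 0 0 -0.055 0 0.2; 0 0 -0.055 10.4 0.2; 0 0 -0.05 10.4 0.2; 0 0 0 0 0.2'; python3 h.py 380 -20 225;python3 - <<'E'
from h import *
im,d=get_image('wrist'); cv2.imwrite('pics/w3.png',im[60:360,80:480,::-1])
E
```

```text
clock: 12.9
tcp_pos: [613.2, -303.1, 230.3]
tool_rot: [0.881, 0.473, 0.002, 0.005]
force: [0.2, -1.1, 0.2]
opening: 28.3
tcp [ 613.2 -303.1  230.3] ytilt az -33.5 z [ 0.009 -0.007 -1.   ] dtool mm [ 107.4 -350.7    1.3] F [ 0.2 -1.1  0.2] t 12.9 op 28.25048058952164 j [-0.64  0.42  1.25  0.    1.46 -0.05]
```

View pics/w3.png

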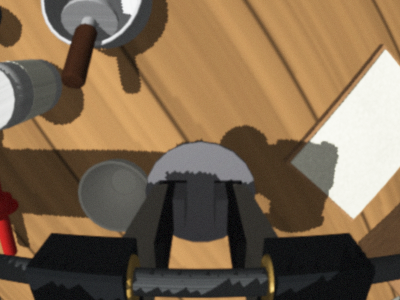

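The cap is lifted and held square between the fingers at (200,190). Next I carry it around in front of the roaster.

```bash
python3 -m pendant '0.018 -0.058 0 0 0.2; 0.018 -0.058 0 0 0.2; 0.018 -0.058 0 0 0.2; 0.018 -0.058 0 0 0.2; 0.018 -0.058 0 0 0.2'; python3 -m pendant '0.018 -0.058 0 0 0.2; 0.03 -0.052 0 0 0.2; 0.03 -0.052 0 0 0.2; 0.03 -0.052 0 0 0.2; 0.03 -0.052 0 0 0.2';python3 -m pendant '0.03 -0.05 0 0 0.2; 0 0 0 0 0.2'; python3 h.py 250 250 225
```

```text
clock: 13.58
tcp_pos: [415.9, -64.5, 221.3]
tool_rot: [0.881, 0.474, -0.001, -0.002]
force: [-0.1, 1.4, -0.2]
opening: 28.4
clock: 14.2
tcp_pos: [270.5, 196.5, 221.9]
tool_rot: [0.881, 0.474, -0.001, -0.0]
force: [0.8, 0.2, -1.1]
opening: 28.5
clock: 14.45
tcp_pos: [243.7, 250.3, 221.7]
tool_rot: [0.878, 0.479, -0.002, -0.001]
force: [-0.9, -0.7, -0.7]
opening: 28.9
tcp [243.7 250.3 221.7] ytilt az -32.8 z [-0.004 -0.001 -1.   ] dtool mm [ 3.1  5.4 -3.3] F [-0.9 -0.7 -0.7] t 14.45 op 28.882489001443382 j [ 0.45 -0.5   2.15  0.    1.49  1.02]
```

```bash
python3 -m pendant '0.02 -0.055 0 0 0.2; 0.03 -0.055 0 0 0.2; 0.03 -0.055 0 0 0.2; 0.05 -0.019 0 0 0.2; 0.055 0 0 0 0.2';python3 -m pendant '0.06 0 0 0 0.2; 0.06 0 0 0 0.2; 0.06 0 0 0 0.2; 0.05 0 0 0 0.2; 0 0 0 0 0.2'; python3 h.py 351 746 222
```

```text
clock: 15.08
tcp_pos: [196.2, 503.9, 221.8]
tool_rot: [0.88, 0.475, -0.001, 0.001]
force: [-0.1, 0.8, 1.1]
opening: 28.2
clock: 15.7
tcp_pos: [326.2, 694.2, 216.5]
tool_rot: [0.881, 0.473, -0.003, 0.002]
force: [-0.4, -1.1, -2.0]
opening: 27.9
tcp [326.2 694.2 216.5] ytilt az -33.6 z [-0.004 -0.007 -1.   ] dtool mm [56.8 -8.  -5.9] F [-0.4 -1.1 -2. ] t 15.7 op 27.926314944811363 j [ 0.97  0.68  0.91 -0.    1.56  1.56]
```

```bash
python3 -m pendant '0.04 0 0 0 0.2; 0.04 0 0 0 0.2; 0 0 0 0 0.2'; python3 h.py 351 746 222;python3 -m pendant '0.04 0 0 0 0.2; 0.04 0 0 0 0.2; 0 0 0 0 0.2'; python3 h.py 351 746 222
```

```text
clock: 16.08
tcp_pos: [369.2, 761.0, 217.0]
tool_rot: [0.881, 0.473, -0.003, 0.002]
force: [-0.6, -0.4, -2.5]
opening: 28.8
tcp [369.2 761.  217. ] ytilt az -33.5 z [-0.004 -0.006 -1.   ] dtool mm [-22.6  -6.9  -4.8] F [-0.6 -0.4 -2.5] t 16.075 op 28.787023469720523 j [ 0.98  0.97  0.46 -0.    1.72  1.56]
clock: 16.45
tcp_pos: [394.5, 792.7, 214.9]
tool_rot: [0.881, 0.473, 0.014, -0.01]
force: [-0.6, -0.3, -0.1]
opening: 28.4
tcp [394.5 792.7 214.9] ytilt az -33.5 z [ 0.016  0.031 -0.999] dtool mm [-62.7 -10.5  -9.3] F [-0.6 -0.3 -0.1] t 16.45 op 28.428077796500858 j [0.97 1.14 0.19 0.   1.78 1.56]
```

```bash
python3 -m pendant '0.06 0 0 0 0.2; 0.06 0 0 0 0.2; 0 0 0 0 0.2'; python3 h.py 351 746 222
```

```text
clock: 16.82
tcp_pos: [419.7, 813.8, 201.8]
tool_rot: [0.879, 0.473, 0.048, -0.033]
force: [-0.4, 0.7, -1.3]
opening: 28.5
tcp [419.7 813.8 201.8] ytilt az -33.4 z [ 0.053  0.103 -0.993] dtool mm [-91.5 -20.2 -30.7] F [-0.4  0.7 -1.3] t 16.825 op 28.501457982722787 j [0.96 1.16 0.19 0.02 1.68 1.54]
```

```bash
python3 -m pendant '0.06 0.01 -0.01 0 0.2; 0.06 0.01 -0.01 0 0.2; 0.06 0.01 -0.01 0 0.2; 0 0 0 0 0.2'; python3 h.py 351 746 222
```

```text
clock: 17.32
tcp_pos: [476.5, 822.3, 219.1]
tool_rot: [0.875, 0.469, 0.097, -0.064]
force: [-0.6, -0.2, -0.9]
opening: 28.1
tcp [476.5 822.3 219.1] ytilt az -33.5 z [ 0.11   0.204 -0.973] dtool mm [-128.9  -62.6  -32.1] F [-0.6 -0.2 -0.9] t 17.325 op 28.07774708415503 j [0.91 1.15 0.18 0.04 1.58 1.5 ]
```

```bash
python3 -m pendant '0.06 0.015 -0.005 0 0.2; 0.06 0.015 -0.005 0 0.2; 0.06 0.015 -0.005 0 0.2; 0.06 0.015 -0.005 0 0.2; 0 0 0 0 0.2'; python3 h.py 351 746 222
```

```text
clock: 17.95
tcp_pos: [553.8, 824.3, 255.6]
tool_rot: [0.865, 0.463, 0.166, -0.103]
force: [0.0, -0.2, -0.9]
opening: 28.2
tcp [553.8 824.3 255.6] ytilt az -33.4 z [ 0.192  0.331 -0.924] dtool mm [-177.6 -125.3  -33.9] F [ 0.  -0.2 -0.9] t 17.95 op 28.22435889741737 j [0.83 1.12 0.18 0.08 1.45 1.43]
```

```bash
python3 -m pendant '0.06 0.01 0 0 0.2; 0.06 0.01 0 0 0.2; 0.06 0.01 0 0 0.2; 0 0 0 0 0.2'; python3 h.py 351 746 222
```

```text
clock: 18.45
tcp_pos: [590.9, 834.0, 289.2]
tool_rot: [0.853, 0.456, 0.218, -0.129]
force: [0.3, -0.5, -0.9]
opening: 28.0
tcp [590.9 834.  289.2] ytilt az -33.4 z [ 0.255  0.418 -0.872] dtool mm [-213.7 -150.2  -39.3] F [ 0.3 -0.5 -0.9] t 18.45 op 28.040878326175164 j [0.8  1.11 0.18 0.11 1.35 1.4 ]
```

```bash
python3 -m pendant '0.06 0.015 0 0 0.2; 0.06 0.015 0 0 0.2; 0 0 0 0 0.2; 0 0 0 0 0.2'; python3 h.py 351 746 222
```

```text
clock: 18.95
tcp_pos: [618.7, 832.3, 318.0]
tool_rot: [0.845, 0.451, 0.251, -0.144]
force: [-0.5, 0.2, 0.3]
opening: 28.6
tcp [618.7 832.3 318. ] ytilt az -33.5 z [ 0.293  0.469 -0.833] dtool mm [-237.9 -173.8  -39.1] F [-0.5  0.2  0.3] t 18.95 op 28.565292106056717 j [0.77 1.09 0.18 0.14 1.3  1.37]
```

```bash
python3 -m pendant '0.03 0.03 0 0 0.2; 0 0 0 0 0.2; 0 0 0 0 0.2'; python3 h.py 351 746 222
```

```text
clock: 19.32
tcp_pos: [643.4, 817.8, 326.1]
tool_rot: [0.842, 0.449, 0.26, -0.148]
force: [0.1, -0.2, -1.2]
opening: 28.5
tcp [643.4 817.8 326.1] ytilt az -33.6 z [ 0.305  0.482 -0.821] dtool mm [-243.4 -202.   -38.3] F [ 0.1 -0.2 -1.2] t 19.325 op 28.4538298418078 j [0.74 1.08 0.18 0.16 1.29 1.34]
```

```bash
python3 h.py 330 560 330
python3 - <<'E'
from h import *
p,M=pose()
B=np.array([330,560,330.]);C=np.array([230,270,330.]);D=np.array([380,0,300.])
u=np.array([-.552*.5736,-.834*.5736,.8192]);m=np.array([543.2,135.4,155]);E_=m+100*u
for a,b in [(p,B),(B,C),(C,D),(D,E_)]: print(b.round(1),(M.T@(b-a)).round(1),np.linalg.norm(b-a).round())
E
```

```text
tcp [643.4 817.8 326.1] ytilt az -33.6 z [ 0.305  0.482 -0.821] dtool mm [-317.8 -118.2 -223.1] F [ 0.1 -0.2 -1.2] t 19.325 op 28.4538298418078 j [0.74 1.08 0.18 0.16 1.29 1.34]
[330. 560. 330.] [-317.8 -118.2 -223.1] 406.0
[230. 270. 330.] [-243.2   77.3 -170.3] 307.0
[380.   0. 300.] [-131.1  274.9  -59.8] 310.0
[511.5  87.6 236.9] [ 84.3  62.  134.1] 170.0
```

```bash
python3 -m pendant '-0.045 -0.017 -0.032 0 0.2; -0.045 -0.017 -0.032 0 0.2; -0.045 -0.017 -0.032 0 0.2; -0.045 -0.017 -0.032 0 0.2; -0.045 -0.017 -0.032 0 0.2';python3 -m pendant '-0.045 -0.017 -0.032 0 0.2; -0.045 -0.017 -0.032 0 0.2; 0 0 0 0 0.2'; python3 h.py 330 330 330
```

```text
clock: 19.95
tcp_pos: [449.6, 661.8, 334.2]
tool_rot: [0.842, 0.449, 0.26, -0.148]
force: [-0.4, 0.2, -0.1]
opening: 28.3
clock: 20.32
tcp_pos: [358.4, 587.8, 334.4]
tool_rot: [0.842, 0.45, 0.258, -0.148]
force: [0.1, 0.2, -0.9]
opening: 28.3
tcp [358.4 587.8 334.4] ytilt az -33.4 z [ 0.301  0.482 -0.823] dtool mm [-191.3  118.3 -129.3] F [ 0.1  0.2 -0.9] t 20.325 op 28.265195393696676 j [ 0.79 -0.06  1.7   0.16  0.91  1.32]
```

```bash
python3 -m pendant '-0.038 0.0237 -0.026 0 0.2; -0.038 0.0237 -0.026 0 0.2; -0.038 0.0237 -0.026 0 0.2; -0.038 0.0237 -0.026 0 0.2; 0 0 0 0 0.2'; python3 h.py 420 60 300
```

```text
clock: 20.95
tcp_pos: [341.3, 381.7, 334.4]
tool_rot: [0.842, 0.447, 0.262, -0.147]
force: [0.3, 0.4, -0.8]
opening: 28.0
tcp [341.3 381.7 334.4] ytilt az -33.8 z [ 0.309  0.482 -0.82 ] dtool mm [-201.   244.9 -102.6] F [ 0.3  0.4 -0.8] t 20.95 op 28.039275878160787 j [ 0.38 -0.58  2.1   0.38  1.13  0.9 ]
```

```bash
python3 -m pendant '-0.034 0.041 -0.017 0 0.2; -0.034 0.041 -0.017 0 0.2; -0.034 0.041 -0.017 0 0.2; -0.034 0.041 -0.017 0 0.2; -0.034 0.041 -0.017 0 0.2'; python3 -m pendant '-0.031 0.04 -0.017 0 0.2; 0 0 0 0 0.2; 0 0 0 0 0.2'; python3 h.py 511.5 87.6 236.9
```

```text
clock: 21.58
tcp_pos: [407.6, 111.9, 303.4]
tool_rot: [0.842, 0.449, 0.261, -0.147]
force: [0.8, -0.0, -1.4]
opening: 28.4
clock: 21.95
tcp_pos: [420.6, 62.9, 298.4]
tool_rot: [0.842, 0.449, 0.26, -0.148]
force: [-0.0, 0.6, -0.0]
opening: 28.2
tcp [420.6  62.9 298.4] ytilt az -33.5 z [ 0.304  0.483 -0.821] dtool mm [23.6 63.2 90.1] F [-0.   0.6 -0. ] t 21.95 op 28.201343991677383 j [-0.64 -0.56  2.16  0.61  1.59 -0.06]
```

```bash
python3 -m pendant '0.012 0.032 0.02 0 0.2; 0.012 0.031 0.03 0 0.2; 0 0 0.04 0 0.2; 0 0 0 0 0.2; 0 0 0 0 0.2'; python3 h.py 511.5 87.6 236.9
python3 - <<'E'
from h import *
p,M=pose(); c=cam('wrist'); im,d=get_image('wrist'); cv2.imwrite('pics/w4.png',im[:,:,::-1])
X=cloud('wrist',d,np.ones((420,560),bool),c); np.save('w4.npy',X)
Y=(X-p)@M   # tool frame
n=Y[(np.hypot(Y[:,0],Y[:,1])<45)&(Y[:,2]>-3)&(Y[:,2]<30)]
print('cap-ish tool pts',len(n),np.percentile(n,[2,50,98],axis=0).round(1))
f=n[(n[:,2]>2)&(n[:,2]<12)]
A=np.c_[f[:,:2],np.ones(len(f))]; k=np.linalg.lstsq(A,f[:,2],rcond=None)[0]; print('flange plane',k, 'circ',cv2.minEnclosingCircle(f[:,:2].astype(np.float32)))
E
```

```text
clock: 22.58
tcp_pos: [511.1, 88.3, 238.1]
tool_rot: [0.841, 0.45, 0.26, -0.148]
force: [0.1, -1.0, 0.3]
opening: 28.4
tcp [511.1  88.3 238.1] ytilt az -33.4 z [ 0.305  0.483 -0.821] dtool mm [-1.   0.7  0.7] F [ 0.1 -1.   0.3] t 22.575 op 28.447200818072037 j [-0.45 -0.24  2.05  0.63  1.31 -0.02]
cap-ish tool pts 5703 [[-29.5 -26.6  -0.5]
 [ 11.7   1.4   5.9]
 [ 31.4  29.6   7.3]]
flange plane [ 2.50579089e-03 -9.72579849e-03  5.92540103e+00] circ ((-0.029891595244407654, 1.1509238481521606), 33.30745315551758)
```

View pics/w4.png

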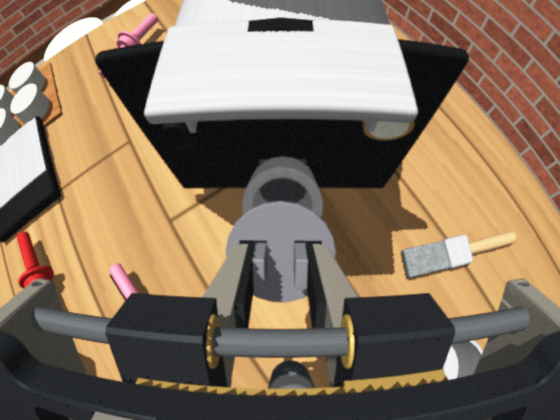

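Run:
```python
from h import *
from scipy.optimize import least_squares
X=np.load('w4.npy'); src=open('fit.py').read(); i=src.index('s35'); j=src.index("def sdf"); exec(src[i:j])
def g(p,X):
    mx,my,az=p[:3]; mz=p[3]; u=np.array([np.cos(az)*s35,np.sin(az)*s35,c35]); v=X-[mx,my,mz]; a=v@u; r=np.linalg.norm(v-np.outer(a,u),axis=1)
    return np.maximum(cyl(a,r,-112,0,36),-cyl(a,r,-200,50,26))
p=np.array([543.5,135,np.radians(-123.5),155])
for w in (8,5,4):
    a=(X-[p[0],p[1],p[3]]); d=np.array([np.cos(p[2])*s35,np.sin(p[2])*s35,c35]); ax=a@d
    s=X[(np.abs(g(p,X))<w)&(ax>-40)&(ax<8)]
    f=least_squares(g,p,args=(s,),loss='soft_l1',f_scale=1,x_scale=[5,5,.05,5]); p=f.x
print(p[[0,1,3]].round(1),np.degrees(p[2]).round(2),len(s),f.cost/len(s))
P,M=pose(); m=p[[0,1,3]]; u=np.array([np.cos(p[2])*s35,np.sin(p[2])*s35,c35])
print('mouth in tool',(M.T@(m-P)).round(1),'u in tool',(M.T@u).round(3))
for mm in ([543.2,135.4,155],): print('prior mouth in tool',(M.T@(np.array(mm)-P)).round(1))
```

```text
[545.5 137.7 154.2] -123.63 1704 0.14689641335913253
mouth in tool [  1.5   1.9 103.8] u in tool [-0.003 -0.012 -1.   ]
prior mouth in tool [ -0.6   1.3 101.3]
```

```bash
python3 -m pendant '0.001 0.001 0.025 0 0.2; 0 0 0.025 0 0.2; 0 0 0.02 0 0.2; 0 0 0 0 0.2; 0 0 0 0 0.2'
python3 - <<'E'
from h import *
from scipy.optimize import least_squares
src=open('fit.py').read(); i=src.index('s35'); j=src.index("def sdf"); exec(src[i:j])
p0,M=pose(); c=cam('wrist'); im,d=get_image('wrist'); cv2.imwrite('pics/w5.png',im[:,:,::-1])
X=cloud('wrist',d,np.ones((420,560),bool),c); Y=(X-p0)@M
r=np.hypot(Y[:,0],Y[:,1]); f=Y[(r<45)&(Y[:,2]>3)&(Y[:,2]<11)]; print('cap',cv2.minEnclosingCircle(f[:,:2].astype(np.float32)))
def g(p,Y): # neck outer cylinder along tool z
    a=-(Y[:,2]-p[2]); return cyl(a,np.hypot(Y[:,0]-p[0],Y[:,1]-p[1]),-112,0,36)
p=np.array([1,1,31.])
for w in (6,4,3):
    s=Y[(np.abs(g(p,Y))<w)&(Y[:,2]>p[2]-3)&(Y[:,2]<p[2]+60)]; q=least_squares(g,p,args=(s,),loss='soft_l1',f_scale=1); p=q.x
print('neck in tool',p,len(s),q.cost/len(s)); to(543.9,135.8,155)
E
```

```text
clock: 23.25
tcp_pos: [534.3, 120.6, 181.5]
tool_rot: [0.842, 0.449, 0.261, -0.147]
force: [-0.0, -0.2, -0.0]
opening: 28.6
cap ((0.05271414667367935, 1.2960522174835205), 33.28754425048828)
neck in tool [ 1.58500523  0.86840138 33.91057322] 2719 0.12333222702867071
tcp [534.4 120.6 181.5] ytilt az -33.6 z [ 0.307  0.482 -0.821] dtool mm [-0.4 -0.1 32. ] F [ 0.1  0.7 -1.3] t 23.3 op 28.306920056384538 j [-0.36 -0.12  2.06  0.66  1.15 -0.03]
```

View pics/w5.png

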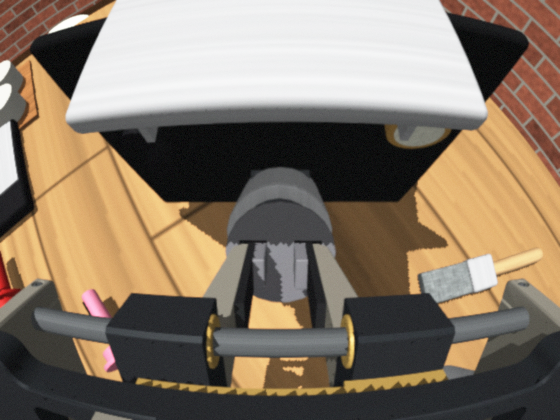

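```bash
python3 -m pendant '0.0007 0 0.006 0 0.2; 0 0 0.004 0 0.2; 0 0 0.002 0 0.2; 0 0 0 0 0.2'; python3 h.py 543.9 135.8 155; python3 -m pendant '0 0 0.003 0 0.2;0 0 0 0 0.2'; python3 h.py 543.9 135.8 155
```

```text
clock: 23.8
tcp_pos: [537.4, 127.8, 170.1]
tool_rot: [0.842, 0.449, 0.259, -0.148]
force: [0.5, 0.3, -1.1]
opening: 28.6
tcp [537.4 127.8 170.1] ytilt az -33.5 z [ 0.304  0.483 -0.821] dtool mm [-0.2  1.3 18.2] F [ 0.5  0.3 -1.1] t 23.8 op 28.619907127969377 j [-0.34 -0.09  2.06  0.67  1.12 -0.03]
clock: 24.05
tcp_pos: [538.4, 129.2, 167.6]
tool_rot: [0.842, 0.449, 0.259, -0.148]
force: [-0.5, 0.2, -0.4]
opening: 28.5
tcp [538.4 129.2 167.6] ytilt az -33.5 z [ 0.304  0.483 -0.821] dtool mm [-0.2  1.2 15.2] F [-0.5  0.2 -0.4] t 24.05 op 28.53937298696585 j [-0.33 -0.08  2.06  0.67  1.11 -0.03]
```

```bash
python3 -m pendant '0 0 0.003 0 0.2;0 0 0 0 0.2'; python3 h.py 543.9 135.8 155;  python3 -m pendant '0 0 0.0015 0 0.2;0 0 0 0 0.2'; python3 h.py 543.9 135.8 155
```

```text
clock: 24.3
tcp_pos: [539.3, 130.7, 165.2]
tool_rot: [0.842, 0.449, 0.259, -0.148]
force: [0.5, 0.0, -0.9]
opening: 28.4
tcp [539.3 130.7 165.2] ytilt az -33.5 z [ 0.304  0.483 -0.821] dtool mm [-0.2  1.2 12.2] F [ 0.5  0.  -0.9] t 24.3 op 28.350563558055494 j [-0.33 -0.08  2.06  0.67  1.1  -0.04]
clock: 24.55
tcp_pos: [539.8, 131.3, 164.1]
tool_rot: [0.842, 0.449, 0.26, -0.148]
force: [0.3, -0.9, -0.4]
opening: 28.8
tcp [539.8 131.3 164.1] ytilt az -33.5 z [ 0.304  0.483 -0.821] dtool mm [-0.2  1.1 10.9] F [ 0.3 -0.9 -0.4] t 24.55 op 28.799283842081252 j [-0.33 -0.08  2.06  0.67  1.1  -0.04]
```

```bash
python3 -m pendant '0 0 0.001 0 0.2;0 0 0 0 0.2'; python3 h.py 543.9 135.8 155
```

```text
clock: 24.8
tcp_pos: [540.1, 131.8, 163.3]
tool_rot: [0.842, 0.449, 0.26, -0.148]
force: [-0.9, -0.3, -1.2]
opening: 28.5
tcp [540.1 131.8 163.3] ytilt az -33.5 z [ 0.304  0.483 -0.821] dtool mm [-0.3  1.   9.9] F [-0.9 -0.3 -1.2] t 24.8 op 28.50714795042882 j [-0.33 -0.07  2.06  0.67  1.1  -0.04]
```

Still no contact, so I continue in 1 mm steps until the flange touches.

```bash
for i in 1; do python3 -m pendant '0 0 0.001 0 0.2;0 0 0 0 0.2'; done; python3 -m pendant '0 0 0.001 0 0.2;0 0 0 0 0.2'; python3 h.py 543.9 135.8 155
```

```text
clock: 25.05
tcp_pos: [540.4, 132.3, 162.5]
tool_rot: [0.842, 0.449, 0.26, -0.148]
force: [0.4, -0.5, -1.0]
opening: 28.2
clock: 25.3
tcp_pos: [540.8, 132.6, 161.8]
tool_rot: [0.842, 0.449, 0.26, -0.148]
force: [-1.4, -1.0, 1.6]
opening: 28.6
tcp [540.8 132.6 161.8] ytilt az -33.5 z [ 0.304  0.483 -0.821] dtool mm [-0.3  0.9  8.1] F [-1.4 -1.   1.6] t 25.3 op 28.567516837519708 j [-0.33 -0.07  2.06  0.67  1.09 -0.04]
```

Contact is beginning. I press slightly further for a firm seat.

```bash
python3 -m pendant '0 0 0.001 0 0.2;0 0 0 0 0.2;0 0 0 0 0.2'; python3 h.py 543.9 135.8 155
```

```text
clock: 25.68
tcp_pos: [540.9, 132.8, 161.7]
tool_rot: [0.842, 0.45, 0.259, -0.148]
force: [-9.6, -6.2, 9.2]
opening: 28.6
tcp [540.9 132.8 161.7] ytilt az -33.5 z [ 0.303  0.482 -0.822] dtool mm [-0.4  0.9  7.9] F [-9.6 -6.2  9.2] t 25.675 op 28.558166996673922 j [-0.32 -0.07  2.06  0.67  1.09 -0.04]
```

```bash
python3 -m pendant '0 -0.0005 0 0 0.2;0 0 0 0 0.2;0 0 0 0 0.2'; python3 h.py 543.9 135.8 155
python3 - <<'E'
from h import *
F=get_obs()['force'];p,M=pose();print('Ftool',M.T@F, get_obs()['wrist_torque'])
c=cam('wrist'); im,d=get_image('wrist'); X=cloud('wrist',d,np.ones((420,560),bool),c); Y=(X-p)@M
r=np.hypot(Y[:,0],Y[:,1])
for lo,hi in ((20,32.5),(34.2,35.8)):
    f=Y[(r>lo)&(r<hi)&(Y[:,2]>2)&(Y[:,2]<14)&(np.abs(Y[:,0])>10)]; print(len(f),np.percentile(f[:,2],[10,50,90]))
    A=np.c_[f[:,:2],np.ones(len(f))];print(np.linalg.lstsq(A,f[:,2],rcond=None)[0])
E
```

```text
clock: 26.05
tcp_pos: [540.9, 132.7, 161.7]
tool_rot: [0.842, 0.45, 0.26, -0.147]
force: [-7.6, -6.2, 7.0]
opening: 28.4
tcp [540.9 132.7 161.7] ytilt az -33.5 z [ 0.305  0.482 -0.822] dtool mm [-0.4  0.9  7.9] F [-7.6 -6.2  7. ] t 26.05 op 28.392831385367376 j [-0.32 -0.07  2.06  0.67  1.09 -0.04]
Ftool [ -3.69462413  -3.01634371 -11.02177362] [-0.48250014  0.65184474  0.23986044]
2992 [5.04146436 5.83565489 6.7450489 ]
[-1.70100681e-03 -2.37203375e-02  5.95598280e+00]
375 [ 8.92695697  9.82363039 11.01570779]
[-0.02494258 -0.02732583 10.67151712]
```

```bash
python3 -m pendant '-0.0003 -0.0003 0 0 0.2;0 0 0 0 0.2;0 0 0 0 0.4; 0 0 0 0 0.55; 0 0 0 0 0.65'; python3 -m pendant '0 0 0 0 0.65; 0 0 0 0 0.65'; python3 h.py 543.9 135.8 155
```

```text
clock: 26.72
tcp_pos: [540.0, 133.8, 160.4]
tool_rot: [0.842, 0.449, 0.26, -0.149]
force: [0.0, -0.1, 0.7]
opening: 54.5
clock: 26.98
tcp_pos: [540.0, 133.7, 160.5]
tool_rot: [0.842, 0.449, 0.259, -0.148]
force: [-0.6, -0.3, -0.5]
opening: 59.6
tcp [540.  133.7 160.5] ytilt az -33.5 z [ 0.304  0.483 -0.821] dtool mm [0.1 2.1 6.7] F [-0.6 -0.3 -0.5] t 26.975 op 59.62360479010138 j [-0.32 -0.07  2.07  0.68  1.09 -0.04]
```

```bash
python3 -m pendant '0 0 -0.02 0 0.65; 0 0 -0.03 0 0.65; 0 0 -0.04 0 0.8; 0 0 0 0 0.8; 0 0 0 0 0.8'
python3 - <<'E'
from h import *
from scipy.optimize import least_squares
p,M=pose(); c=cam('wrist'); im,d=get_image('wrist'); cv2.imwrite('pics/w6.png',im[:,:,::-1]); to(543.9,135.8,155)
X=cloud('wrist',d,np.ones((420,560),bool),c); Y=(X-p)@M; r=np.hypot(Y[:,0],Y[:,1]-1.5)
for lo,hi in ((22,31),(34,35.5)):
    f=Y[(r>lo)&(r<hi)&(Y[:,2]>75)&(Y[:,2]<115)&(np.abs(Y[:,1])>-1)]; print(len(f),np.percentile(f[:,2],[10,50,90]))
    A=np.c_[f[:,:2],np.ones(len(f))];print(np.linalg.lstsq(A,f[:,2],rcond=None)[0])
t=Y[(r<26)&(Y[:,2]>66)&(Y[:,2]<84)]; print('tabs',len(t),cv2.minAreaRect(t[:,:2].astype(np.float32)),np.percentile(t,[1,99],axis=0))
E
```

```text
clock: 27.6
tcp_pos: [512.6, 90.4, 233.7]
tool_rot: [0.842, 0.449, 0.259, -0.149]
force: [0.2, 0.5, -0.5]
opening: 73.5
tcp [512.3  90.6 233.2] ytilt az -33.5 z [ 0.302  0.484 -0.821] dtool mm [ 0.7  2.8 95.7] F [ 0.1  0.2 -0.7] t 27.65 op 73.89608366945673 j [-0.45 -0.23  2.05  0.63  1.3  -0.02]
1767 [93.08428903 94.05363626 94.9688527 ]
[-3.72497342e-03 -1.78056153e-02  9.39839003e+01]
221 [96.96636604 97.88581947 99.12441979]
[-9.29957812e-03 -2.17197183e-02  9.83104229e+01]
tabs 532 ((-0.052819252014160156, 2.164867401123047), (42.853641510009766, 18.079313278198242), 89.91543579101562) [[ -9.01201857 -19.13141879  68.48787713]
 [  8.80792356  23.44512558  83.33051545]]
```

View pics/w6.png

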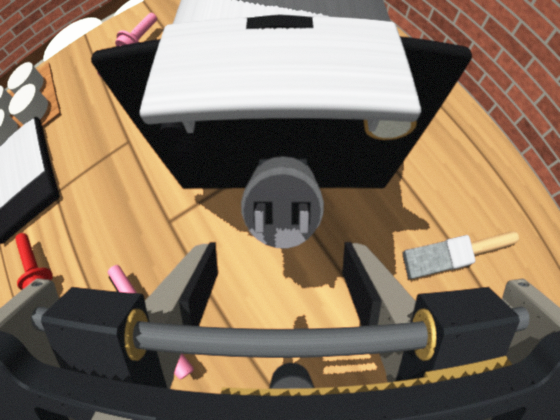

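Run:
```python
from h import *
import tr
a=np.radians(-124.3);k=np.tan(np.radians(49.7))
tr.fit([623.4,-87.2,14.3,k*np.cos(a),k*np.sin(a)],cams=('top','side'),ws=(8,5))
z=np.load('top0.npz'); im,d=get_image('top'); T=cloud('top',d,np.ones((420,560),bool))
from scipy.optimize import least_squares
q=T[(np.abs(np.hypot(T[:,0]-600,T[:,1]+117)-54)<6)&(T[:,2]>68)&(T[:,2]<80)]
print('jug',least_squares(lambda p:np.hypot(q[:,0]-p[0],q[:,1]-p[1])-54,[600,-117],loss='soft_l1').x,len(q),np.percentile(q[:,2],[5,95]))
cv2.imwrite('pics/v4.png',cv2.resize(im[100:300,220:500],(800,571))[:,:,::-1])
```

```text
tip [623.1 -84.4  11.2] tilt 50.3 az -124.5 164 1.292877014658807
jug [ 599.43246231 -117.08694058] 89 [68.46156839 76.92706939]
```

View pics/v4.png

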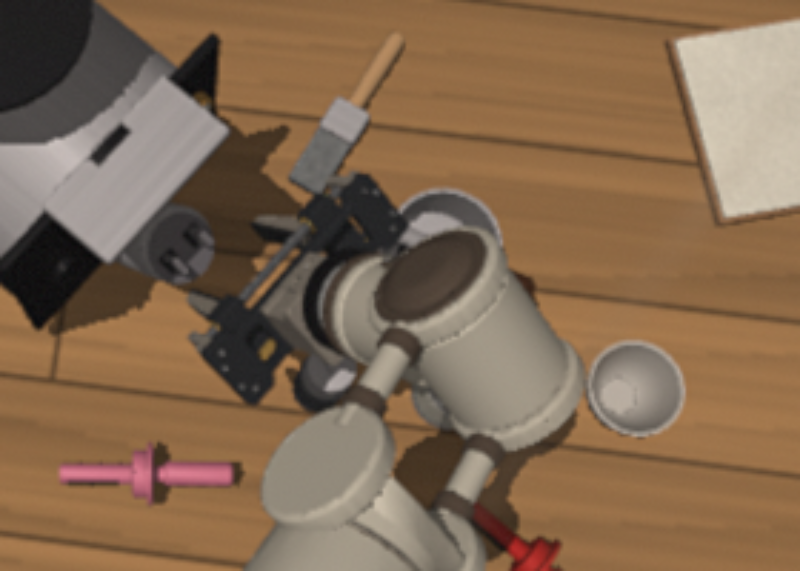

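The top view shows the cap on the neck at (180,245). The jug and bystanders are in place, and the robot is clear of everything, so I hand in.

```bash
python3 -c "
from plant import *
print(close_job())"
```

```text
the job is handed in; nothing more can be done
None
```

The job is handed in, finished at about 28 s on the clock; `close_job` gives no verdict.

- **Trier:** I drew it out along the neck axis and lowered it scoop down into the jug. It leans there at about 50° against the rim, with the scoop end in the opposite corner of the floor.
- **Jug:** It is upright and within about 1 mm of where it started.
- **Cap:** I pinched it by both tabs and brought it square to the neck. The moves cannot tilt the tool directly, so I pushed past the arm's reach until it leaned 35°. I then seated the cap with about 15 N at most and let the tabs go.

**Last checks**
- The cap's flange stands 4 mm above the rim face and parallel to it, so it is fully seated. The tabs span 43 mm, meaning they have sprung out.
- The robot touches nothing, and no bystander appears moved in the last pictures. I checked those by eye only, and the arm partly hid the tin and grinder.
- In the last look the arm also partly hid the jug, so the trier and jug figures come from few points. They agree with the earlier, clearer view.
- The camera and arm-position estimates of the mouth differed by 1–2 mm. The cap entered without resistance, and the only sideways force, about 5 N, came when I pressed it home.

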